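Seat a brake pad in the spring-clip bracket

TASK

In the bond-test corner of the adhesives lab, take the brake pad that has an ear at each end and slide its ears down into the two clip-lined slots of the bracket, lining upwards, until the pad has passed the spring clips and sits flat and fully home, then let go. Work gently: feel your way in and press without forcing anything, and leave the pad without ears and the other things on the bench where they are.

Things in the scene. Friction and masses are not known exactly. Their poses are not given: they have to be found in the camera images.
- pad: Brake pad to fit, 0.22-0.42 kg, flat on the bench, lining up. Steel plate 50 (x) x 96 (y) x 6 mm; amid each short end an ear 14 mm wide (x), 6 mm thick sticks out 12 mm: 120 mm over the ears. On it a black lining 40 (x) x 80 (y) x 16 mm, 22 mm high in all: grip the lining across x. Origin: centre of the underside; y from ear to ear, z up. Same after a half turn about z.
- bracket: Bracket base: aluminium plate 180 (x) x 170 (y) x 12 mm fixed to the bench; origin: centre of its underside, z up. A steel head, 50 (x) x 132 (y) mm, is clamped on its track at y = 0 and anywhere from x = -30 to +30 mm of the base. That x is NOT reported: see it or feel for it (it stays put under gentle pushes). Never press the pad or the robot on the bracket with over 40 N.
- seat (a point): Point fixed to the base, on its centre line, 26 mm above its origin: the height of the head's flat steel seat, which lies on rubber and gives up to 2 mm at 10 N per mm. A cheek stands at each y end of the head, 50 to 66 mm off this point in y, 24 mm higher than the seat, flat outer faces 24 mm either side of the head's centre in x. Seated pad: underside at this height, its y along the bracket's y, either way round.
- slots (a point): Point fixed to the base, 24 mm above the seat point: height of the slot mouths. Each cheek has an upright slot at the head's centre in x, 18 mm wide, open above and towards the other cheek, ending 62 mm off the centre in y, down to the seat. Ears have 2 mm play on every side, the plate 2 mm between the cheeks.
- clips (a point): Point fixed to the base, 11 mm above the seat point: the height where the round brass spring clips, one on each x wall of each slot, bulge 3.5 mm into it. Ears meet them 16 mm above the seat and must be pushed past (about 10 to 20 N in all; the pad's weight is not enough); they snap under them in the last few mm.
- plain_pad: Bystander: a like pad without ears, plate 50 x 76 x 6 mm with a lining 40 x 62 x 16 mm; origin at the centre of its underside. It may have changed places with the pad.
- dish: Bystander: a shallow aluminium dish, 80 mm wide, 18 mm high; origin under its centre.
- jar: Bystander: white plastic jar, 60 mm wide, 75 mm high; origin under its centre.
- bottle: Bystander: blue plastic bottle, 56 mm wide, 150 mm high; origin under its centre.
- spatula: Bystander: a spatula about 190 mm long lying along its own x.
- cup: Bystander: white mixing cup, 70 mm wide, 70 mm high; origin under its centre.
There are look-alikes about, which are no part of the job. Leave any purple, red or yellow look-alike of the pad alone.

How it is judged:
On the way, in this order (a step that is already met when the one before it is completed fails the run):
1. the pad is lifted off the bench (height (world z) of pad above 0.035 m), for 0.2 s.
2. both ears are down past the clips and the pad sits on the seat (z of pad in the frame of bracket below 0.0285 m), for 0.2 s.
At the end, for the whole second after the job is handed in: The pad sits in the bracket, both ears in the slots: underside at seat height (+2, -3 mm), within 35 mm in x and 5 mm in y of the bracket's centre, ear axis within 0.12 rad of the bracket's y, lining up, level within 0.035 rad, at rest (z of pad in the frame of bracket between 0.023 and 0.028 m and x of pad in the frame of bracket between -0.035 and 0.035 m and y of pad in the frame of bracket between -0.005 and 0.005 m and angle between the y axis of pad and the y axis of bracket, either way round below 0.12 rad and angle between pad's own z axis and vertical below 0.035 rad and linear speed of pad below 0.01 m/s); the robot touches nothing.
It fails at once if the pad is forced against the bracket with more than 40 N (contact force between pad and bracket above 40 N).
It fails at once if the robot itself pushes the bracket with more than 40 N (contact force between any of the fingers, the arm and bracket above 40 N).
It fails at once if a bystander is moved more than 25 mm (distance of any of plain_pad, dish, jar, bottle, spatula, cup from where it was at the start of the episode above 0.025 m).
It also fails if it takes over 48 s, if anything falls off the work surface, if the arm or the gripper's body presses on something with over 40 N, if the wrist force passes 120 N, or if a joint passes its speed limit or range.

ROBOT

A 6-joint arm with a two-finger parallel gripper is mounted at the origin on the work surface. World frame = base frame: x ahead of the robot, y to its left, z up, the work surface at z = 0. Lengths are in m, angles in rad, forces in N, time in s.
With the tool pointing down it reaches from about 0.3 to 0.85 m from the base axis. Payload 5.4 kg.
Tool frame: the origin (TCP) lies midway between the tips of the shut fingers; the grasp point (between the pads) lies tcp_to_grasp behind it (tcp_to_grasp is the distance from the TCP to the grasp point, in m); z points along the fingers, y is the line along which they close (so a half turn about z gives the same grasp; the last joint's range is limited). The gripper opens to 85 mm and grips with 20 to 120 N. Pads are 22 mm wide; open, the fingers measure 114 mm over their backs; the gripper's body (76 mm by 85 mm) begins 54 mm behind the grasp point. The pads swing forward as they close: fully open they stand 13 mm farther back than shut.
Start: joints at [-1.38, 0.158, 1.597, -0, 1.386, -0.21], TCP at [0.224, -0.529, 0.231] pointing down, gripper open.
Joint ranges: [-2.91, 2.91], [-0.94, 2.29], [0.18, 2.7], [-1.29, 4.43], [0.17, 2.64], [-3, 3]. Speed limits (rad/s): [2.57, 2.57, 3.14, 3.14, 3.14, 3.14].

INTERFACE

Orientations are given as [roll, pitch, yaw] about the fixed x, y, z axes, in that order (R = Rz(yaw) Ry(pitch) Rx(roll)).
In Python, from workcell import get_state, camera, camera_params, finish_job, regions_of, spot_point, tcp_to_grasp gives the robot as it stands. The module is installed in compiled form; this text tells all that it offers.
- The arm moves only by the tool step_arm, never from a script. Its argument "motion" is a list of rows, each a list of 6 numbers: the shift along the tool's x, y, z in cm, then the turn, a rotation vector about the tool's x, y, z in rad. A call has 1 to 20 rows; each row shifts and turns the commanded pose from where the row before left it, along the tool's axes as they then stand; what a row does not reach is not made up. A row lasts 1/12 s, in which the tool goes at most 41.7 mm and 7.16 degrees, less where a joint would pass 70% of its speed; a pose out of reach is approached as far as the arm can. A call with a gripper value outside its range is refused whole. "jaw" is the opening in per cent of the stroke, from 0 (shut) to 100 (fully open), set as the call begins (left out, the last holds). The fingers move at their own pace and stop on an object; "newtons" is the grip in N (left out, the last holds). Time passes only in rows, so rows that do not move let the fingers close. It gives the time, the measured TCP pose, the force, the opening and the grip force at its end, in the units of the state.
- get_state(): the state, without advancing time (a new reading comes with each control period).
- camera(name): name is "scene" or "top"; returns (picture, depth): 420x560x3 uint8, blue, green, red; 420x560 float32, m along the optical axis (not along the pixel's ray), 0 where there is no reading.
- camera_params(name): a dict with "mtx" (3x3 intrinsics, pixels), "R" (3x3) and "t" (3): a world point X has camera coordinates R X + t. Camera axes: x right, y down, z forward; pixel columns grow to the right and rows downward; lengths in m; the calibration is good to about 2 mm. A picture is of the moment at which its call begins. camera_params takes no time and is no camera call.
- finish_job(): hands the job in; it is judged then, once.
Trained networks look in the newest picture that a camera, given by its name, has taken for a name from the list of things; names that differ only in an ending like _2 or _b are one class to them, and where a whole thing is asked for, a point or a joint stands for the part that bears it (a point fixed in the world has none). Each returns a list of dicts, best first, with "p" (0 to 1); they miss things now and then, are a little off and sometimes report something else, mostly with a low value. They report only what shows in the picture. A call takes as long as a camera call. They do not tell look-alikes from the thing itself.
- regions_of(camera, label): "mask" (420x560 bool, what is visible of it).
- spot_point(camera, label): "location" ([x, y, z] in m, in the coordinates of the camera as it stood for that picture, good to about 4 mm: a listed point, or the origin of a listed thing).
The state is a dict: "clock": time; "joint_positions": joint angles; "dq": joint speeds; "joint_efforts": joint torques, N m; "tool_pos": TCP position; "eef_rot": TCP orientation; "force": force on the tool from outside, world axes, zero at the start; "wrist_torque": the same for the moment, N m; "gripper_width": finger opening in m; "gripper_force": force on a finger pad.
Only numpy, scipy, OpenCV 4.12 (cv2) and the standard library are available. Lean on these libraries where they do the work, as an engineer would, in place of code of your own. Each camera call takes 0.05 s, during which the arm holds its last target. There are 200 camera calls.

## Working session

There is one attempt and no reset: what is moved stays moved. The work goes in short steps, Python scripts to look and compute and a tool call to move; the robot and the scene stay as the last step left them, time stands still between calls to the robot, and variables do not carry over. Pictures are saved under pics/ and viewed, at most 10 in all, crops included, and the job is handed in when it is done.

Besides the shell and the picture viewer there is one more tool, called after "Call:" as name([rows], argument=value, ...), one row to a line, values as JSON. step_arm: Moves the arm, as the interface text tells. Its arguments: {"type":"object","properties":{"motion":{"type":"array"},"jaw":{"type":"number"},"newtons":{"type":"number"}},"required":["motion"]}

```bash
mkdir -p pics
cat > h.py <<'E'
from workcell import *
import numpy as np, cv2
def w(cam,p):
    c=camera_params(cam); return np.array(c["R"]).T@(np.array(p)-np.array(c["t"]))
def cloud(cam,depth):
    c=camera_params(cam);K=np.array(c["mtx"]);v,u=np.indices(depth.shape)
    P=np.stack([(u-K[0,2])/K[0,0]*depth,(v-K[1,2])/K[1,1]*depth,depth],-1)
    return (P-np.array(c["t"]))@np.array(c["R"])
E
python3 - <<'E'
from h import *
s=get_state();print({k:np.round(v,3) for k,v in s.items()},tcp_to_grasp)
for c in("top","scene"):
    p,d=camera(c);cv2.imwrite(f"pics/{c}0.png",p);np.save(f"{c}d.npy",d);np.save(f"{c}p.npy",p)
    for l in("pad","plain_pad","bracket","seat","slots"):
        for r in spot_point(c,l)[:3]:
            cp=camera_params(c);q=np.array(cp["mtx"])@r["location"]
            print(c,l,round(r["p"],2),w(c,r["location"]).round(3),(q[:2]/q[2]).round())
E
```

```text
{'clock': np.float64(0.0), 'joint_positions': array([-1.38 ,  0.159,  1.598,  0.   ,  1.386, -0.21 ]), 'dq': array([ 0.   ,  0.001,  0.   , -0.001,  0.002, -0.002]), 'joint_efforts': array([-2.0000e-03, -3.9600e+01, -3.3143e+01, -0.0000e+00,  8.0000e-03,
       -0.0000e+00]), 'tool_pos': array([ 0.224, -0.529,  0.23 ]), 'eef_rot': array([-3.14 , -0.   ,  0.401]), 'force': array([-0.296, -0.473,  0.222]), 'wrist_torque': array([-0.001, -0.007, -0.002]), 'gripper_force': np.float64(0.0), 'gripper_width': np.float64(0.086)} 0.0187
top pad 0.93 [ 0.311  0.266 -0.   ] [211. 303.]
top pad 0.84 [ 0.459  0.466 -0.   ] [132. 242.]
top pad 0.78 [ 0.522 -0.007  0.001] [323. 218.]
top plain_pad 0.67 [ 0.623  0.135 -0.003] [266. 178.]
top bracket 0.7 [ 0.568 -0.216 -0.001] [405. 201.]
top seat 0.75 [ 0.567 -0.213  0.025] [407. 200.]
top slots 0.8 [ 0.568 -0.212  0.051] [410. 199.]
scene pad 0.88 [ 0.525 -0.006 -0.003] [259. 251.]
scene pad 0.85 [0.449 0.197 0.001] [270. 197.]
scene pad 0.67 [0.316 0.264 0.001] [244. 173.]
scene plain_pad 0.88 [ 0.621  0.137 -0.   ] [314. 228.]
scene plain_pad 0.26 [ 0.297 -0.27   0.   ] [123. 291.]
scene bracket 0.73 [ 0.566 -0.213 -0.001] [231. 318.]
scene seat 0.7 [ 0.57  -0.214  0.025] [231. 312.]
scene slots 0.68 [ 0.573 -0.215  0.049] [231. 307.]
```

View pics/top0.png

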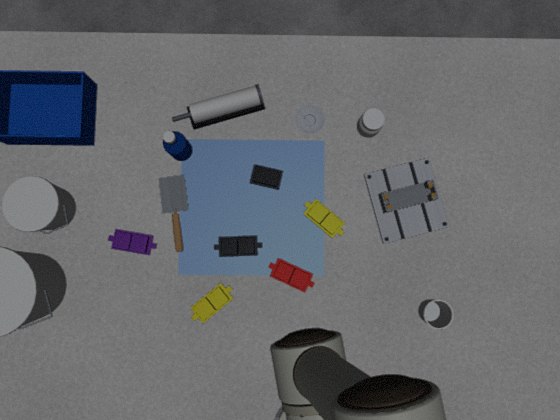

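View pics/scene0.png

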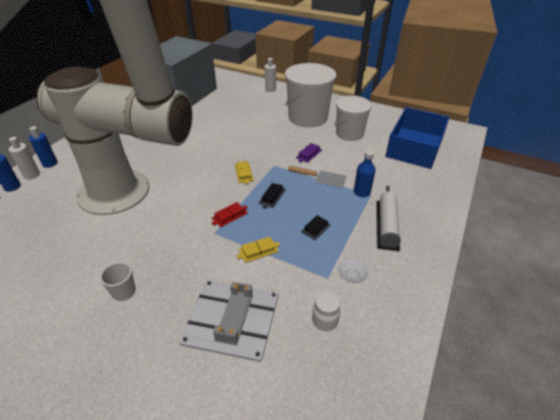

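The pictures show a black pad with an ear at each end at top (238,246) / scene (272,195). A black pad without ears is at (266,177). Coloured look-alikes are yellow at (324,217) and (211,303), red at (291,275) and purple at (132,242). The black one with ears fits the description. The bracket is at (407,200), with its head at about (409,195). Next I confirm with a crop and measure.

Run:
```python
from h import *
p=np.load("topp.npy");d=np.load("topd.npy");X=cloud("top",d)
a=cv2.resize(p[205:285,190:300],None,fx=4,fy=4,interpolation=3);b=cv2.resize(p[150:250,355:455],None,fx=4,fy=4,interpolation=3)
o=np.zeros((400,840,3),np.uint8);o[:320,:440]=a;o[:,440:]=b
cv2.imwrite("pics/c1.png",o[:,:800])
def rect(m,z0,z1,name):
    m=m&(X[...,2]>z0)&(X[...,2]<z1)
    n,l,st,c=cv2.connectedComponentsWithStats(m.astype(np.uint8))
    if n<2: print(name,"none");return
    k=1+st[1:,4].argmax();Q=X[l==k]
    r=cv2.minAreaRect((Q[:,:2]*1000).astype(np.float32));print(name,len(Q),r,"zmed",np.median(Q[:,2]).round(4))
for cam in("top","scene"):
    p,d=camera(cam);X=cloud(cam,d);U=X[...,0];V=X[...,1]
    g=np.median(X[(abs(U-.45)<.15)&(abs(V-.0)<.2)&(abs(X[...,2])<.006)][:,2]);print(cam,"bench z",g)
    pm=(abs(U-.449)<.05)&(abs(V-.197)<.085)
    rect(pm,.014,.03,cam+" lining");rect(pm,.003,.03,cam+" whole")
    bm=(abs(U-.567)<.13)&(abs(V+.213)<.13)
    rect(bm,.018,.07,cam+" head");rect(bm,.006,.016,cam+" base");rect(bm,.006,.07,cam+" all")
    for s in(1,-1):
        m=bm&(X[...,2]>.042)&(X[...,2]<.06)&(s*(V+.213)>0);Q=X[m];print(cam,"cheek",len(Q),Q.mean(0).round(4),Q.min(0).round(3),Q.max(0).round(3))
    for l in("pad","bracket","slots","seat"):
        for r in regions_of(cam,l)[:6]:
            m=r["mask"];Q=X[m];rr=cv2.minAreaRect((Q[:,:2]*1000).astype(np.float32));print(cam,l,round(r["p"],2),m.sum(),np.round(rr[0],1),np.round(rr[1],1),round(rr[2],1))
```

```text
top bench z -0.00029073538703464666
top lining 542 ((451.811767578125, 202.77410888671875), (39.925140380859375, 80.44174194335938), 2.8994154930114746) zmed 0.0211
top whole 835 ((451.80810546875, 202.4707489013672), (58.075836181640625, 118.95780181884766), 2.3623664379119873) zmed 0.0195
top head 1103 ((576.4739379882812, -213.28509521484375), (50.20004653930664, 134.21998596191406), 14.916162490844727) zmed 0.0265
top base 3463 ((569.551025390625, -215.70457458496094), (180.19256591796875, 173.3832244873047), 15.044083595275879) zmed 0.0115
top all 4853 ((569.551025390625, -215.70457458496094), (180.19256591796875, 173.3832244873047), 15.044083595275879) zmed 0.0128
top cheek 115 [ 0.5605 -0.1555  0.0489] [ 0.537 -0.169  0.042] [ 0.586 -0.144  0.055]
top cheek 123 [ 0.5908 -0.2689  0.0484] [ 0.566 -0.282  0.042] [ 0.616 -0.255  0.055]
top pad 0.96 910 [360.  212.1] [ 52.7 259.2] 41.2
top pad 0.78 879 [439.6 316.7] [413.   52.8] 82.4
top pad 0.77 828 [453.5 186.1] [ 52.4 151.6] 5.5
top pad 0.75 757 [509.2  36.5] [ 98.  176.5] 15.5
top pad 0.7 833 [382.9  72.5] [119.1  57.8] 58.8
t
[... 818 characters left out ...]
2961540222168) zmed 0.0124
scene cheek 129 [ 0.5631 -0.1566  0.0482] [ 0.538 -0.169  0.042] [ 0.587 -0.144  0.052]
scene cheek 164 [ 0.5931 -0.2706  0.0486] [ 0.569 -0.282  0.042] [ 0.617 -0.255  0.053]
scene pad 0.95 420 [ 637.4 -174.3] [ 77.9 969.7] 26.0
scene pad 0.84 492 [ 604.8 -260.6] [ 97.2 863.9] 33.7
scene pad 0.84 316 [641.3 -35.8] [  81.8 1213.6] 19.8
scene pad 0.82 343 [ 598.3 -137.9] [  56.6 1074.2] 35.2
scene pad 0.7 667 [ 668.7 -291.5] [109.4 734. ] 27.1
scene pad 0.51 1061 [ 535.2 -421.2] [ 77.5 775.4] 58.1
scene bracket 0.65 5657 [ 655.6 -379. ] [210.  591.2] 27.4
scene slots 0.55 5608 [ 658.2 -383.3] [209.3 581.2] 27.4
scene seat 0.86 5580 [ 657.7 -383.5] [210.4 581.2] 27.4
```

View pics/c1.png

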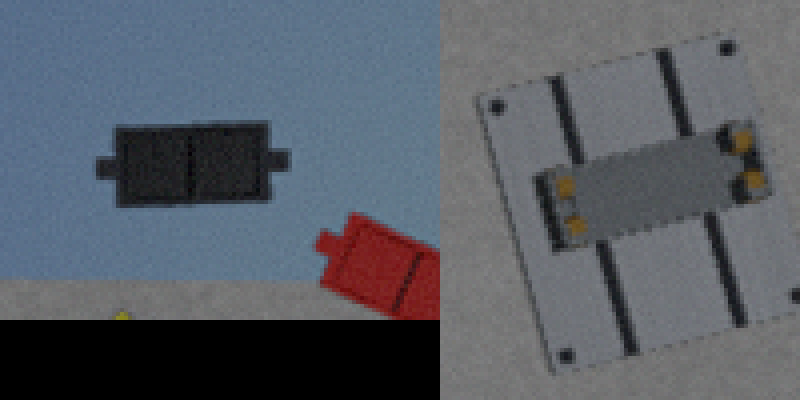

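The crop confirms it: the black pad with two ears and black lining at top (238,246), no colour. In the right half, the head sits slightly off-centre with brass clips in each cheek. I take the head centre as about (577,-213) mm with bracket yaw 15°, and the pad at (452,203) mm with yaw about 2.5°. I'll start moving.

Call:
step_arm([
  [2.48,-2.92,0,0,0,0],
  [2.48,-2.92,0,0,0,0],
  [2.48,-2.92,0,0,0,0],
  [2.48,-2.92,0,0,0,0],
  [2.48,-2.92,0,0,0,0],
  [2.48,-2.92,0,0,0,0],
  [2.48,-2.92,0,0,0,0],
  [2.48,-2.92,0,0,0,0],
  [2.48,-2.92,0,0,0,0],
  [2.48,-2.92,0,0,0,0],
  [2.48,-2.92,0,0,0,0],
  [2.48,-2.92,0,0,0,0],
  [2.48,-2.92,0,0,0,0],
  [2.48,-2.92,0,0,0,0],
  [2.48,-2.92,0,0,0,0],
  [2.48,-2.92,0,0,0,0],
  [2.48,-2.92,0,0,0,0],
  [2.48,-2.92,0,0,0,0],
  [2.48,-2.92,0,0,0,0],
  [2.48,-2.92,0,0,0,0],
], jaw=100)

```text
clock: 2.77
tool_pos: [0.4533, 0.204, 0.2314]
eef_rot: [3.141, -0.001, 0.401]
force: [0.2, 0.1, 0.0]
gripper_width: 0.0857
gripper_force: 0.0
```

Call:
step_arm([
  [0,0,0,0,0,-0.12],
  [0,0,0,0,0,-0.12],
  [0,0,0,0,0,-0.12],
  [0,0,0,0,0,-0.12],
  [0,0,0,0,0,-0.12],
  [0,0,0,0,0,-0.12],
  [0,0,0,0,0,-0.12],
  [0,0,0,0,0,-0.12],
  [0,0,0,0,0,-0.12],
  [0,0,0,0,0,-0.12],
  [0,0,0,0,0,0],
  [0,0,0,0,0,0],
])

```text
clock: 3.77
tool_pos: [0.4531, 0.2018, 0.2313]
eef_rot: [3.142, -0.0, 1.597]
force: [1.3, 0.5, 0.2]
gripper_width: 0.0852
gripper_force: 0.0
```

Call:
step_arm([
  [0.1,0.1,3.3,0,0,-0.015],
  [0,0,3.3,0,0,0],
  [0,0,3.3,0,0,0],
  [0,0,3.3,0,0,0],
  [0,0,3.3,0,0,0],
  [0,0,2.0,0,0,0],
  [0,0,1.5,0,0,0],
  [0,0,0.8,0,0,0],
  [0,0,0.8,0,0,0],
  [0,0,0,0,0,0],
  [0,0,0,0,0,0],
])

```text
clock: 4.68
tool_pos: [0.4547, 0.203, 0.0159]
eef_rot: [3.141, -0.0, 1.615]
force: [0.1, 0.7, -0.5]
gripper_width: 0.0854
gripper_force: 0.0
```

Call:
step_arm([
  [0,-0.25,0.4,0,0,0],
  [0,0,0.4,0,0,0],
  [0,0,0,0,0,0],
  [0,0,0,0,0,0],
])

```text
clock: 5.02
tool_pos: [0.4516, 0.2027, 0.0074]
eef_rot: [3.142, 0.0, 1.616]
force: [0.3, 0.3, 0.1]
gripper_width: 0.0853
gripper_force: 0.0
```

Call:
step_arm([
  [0,0,0,0,0,0],
  [0,0,0,0,0,0],
  [0,0,0,0,0,0],
  [0,0,0,0,0,0],
  [0,0,0,0,0,0],
  [0,0,0,0,0,0],
  [0,0,0,0,0,0],
  [0,0,0,0,0,0],
], jaw=0, newtons=50)

```text
clock: 5.68
tool_pos: [0.4521, 0.2028, 0.0077]
eef_rot: [3.141, -0.0, 1.616]
force: [-0.3, -0.1, 4.0]
gripper_width: 0.0387
gripper_force: 52.1
```

Call:
step_arm([
  [0,0,-1,0,0,0],
  [0,0,-2,0,0,0],
  [0,0,-3,0,0,0],
  [0,0,-3,0,0,0],
  [0,0,-3,0,0,0],
  [0,0,-2,0,0,0],
  [0,0,0,0,0,0],
  [0,0,0,0,0,0],
  [0,0,0,0,0,0],
], newtons=70)

```text
clock: 6.43
tool_pos: [0.45, 0.2024, 0.1452]
eef_rot: [-3.138, 0.001, 1.616]
force: [0.9, 0.2, -3.5]
gripper_width: 0.0378
gripper_force: 72.8
```

Run:
```python
from h import *
for cam in ("scene","top"):
    p,d=camera(cam);X=cloud(cam,d);cv2.imwrite(f"pics/l{cam}.png",p)
    t=get_state()["tool_pos"]
    m=(abs(X[...,0]-t[0])<.05)&(abs(X[...,1]-t[1])<.085)&(X[...,2]>t[2]-.02)&(X[...,2]<t[2]+.025)
    v,u=np.nonzero(m);print(cam,t,m.sum(),u.min() if len(u) else 0,u.max() if len(u) else 0,v.min() if len(v) else 0,v.max() if len(v) else 0)
    Q=X[m]
    # ears: |dy|>0.049
    for s in(1,-1):
        e=Q[(s*(Q[:,1]-t[1])>.049)]
        if len(e):print("ear",s,len(e),np.median(e,0).round(4),e.min(0).round(4),e.max(0).round(4))
        e=Q[(s*(Q[:,1]-t[1])>.02)&(s*(Q[:,1]-t[1])<.038)]
        if len(e):print("lin",s,len(e),np.median(e,0).round(4),np.percentile(e[:,2],[5,25,50,75,95]).round(4))
p=cv2.imread("pics/lscene.png");cv2.imwrite("pics/ls.png",cv2.resize(p[80:280,180:380],None,fx=3,fy=3))
```

```text
scene [0.44975241 0.20238143 0.14479821] 446 256 285 145 171
ear 1 1 [0.4701 0.2547 0.1409] [0.4701 0.2547 0.1409] [0.4701 0.2547 0.1409]
lin 1 29 [0.4432 0.2299 0.1577] [0.1399 0.1563 0.1577 0.1588 0.1602]
ear -1 23 [0.454  0.1477 0.1423] [0.431  0.1428 0.1377] [0.4609 0.1533 0.1445]
lin -1 104 [0.4603 0.1711 0.1575] [0.1421 0.1473 0.1575 0.159  0.1603]
top [0.44982326 0.20238225 0.1447964 ] 1 260 260 242 242
ear -1 1 [0.4583 0.1438 0.1423] [0.4583 0.1438 0.1423] [0.4583 0.1438 0.1423]
```

View pics/ls.png

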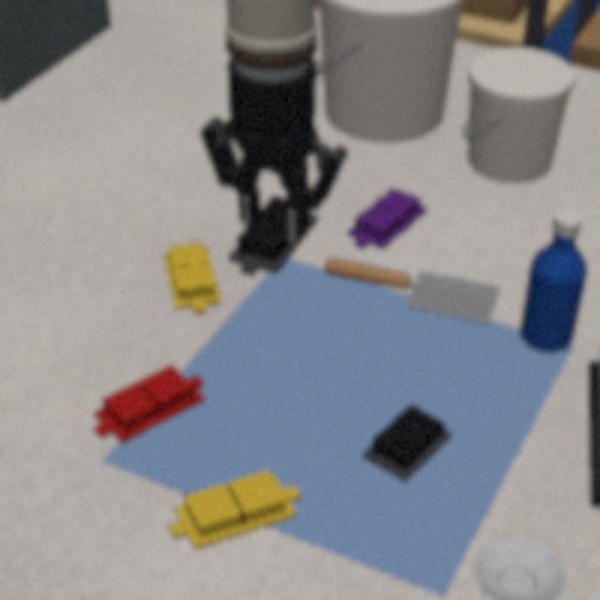

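The pad is held level with its underside 9 mm below the TCP, and centred. Now carrying it over to the bracket.

Call:
step_arm([
  [-2.0,0.5,0,0,0,0],
  [-3.4,0.9,0,0,0,0],
  [-3.4,0.9,0,0,0,0],
  [-3.4,0.9,0,0,0,0],
  [-3.4,0.9,0,0,0,0],
  [-3.4,0.9,0,0,0,0],
  [-3.4,0.9,0,0,0,0],
  [-3.4,0.9,0,0,0,0],
  [-3.4,0.9,0,0,0,0],
  [-3.4,0.9,0,0,0,0],
  [-3.4,0.9,0,0,0,0],
  [-3.4,0.9,0,0,0,0],
  [-2.6,0.4,0,0,0,0],
  [0,0,0,0,0,-0.07],
  [0,0,0,0,0,-0.07],
  [0,0,0,0,0,-0.077],
  [0,0,0,0,0,0],
  [0,0,0,0,0,0],
  [0,0,0,0,0,0],
])

```text
clock: 8.12
tool_pos: [0.5779, -0.2115, 0.1461]
eef_rot: [-3.14, -0.001, 1.831]
force: [0.1, 0.0, -1.8]
gripper_width: 0.0382
gripper_force: 72.7
```

```bash
cat > look.py <<'E'
import sys
from h import *
n=sys.argv[1];s=get_state();print(s["clock"],s["tool_pos"].round(4) if hasattr(s["tool_pos"],"round") else s["tool_pos"],np.round(s["eef_rot"],4))
t=np.array(s["tool_pos"]);yaw=s["eef_rot"][2]-np.pi/2
ax=np.array([np.cos(.2625),np.sin(.2625)]);ay=np.array([-ax[1],ax[0]])
c0=np.array([.5696,-.215])
for cam in ("scene","top"):
    p,d=camera(cam);X=cloud(cam,d);cv2.imwrite(f"pics/{n}_{cam}.png",p)
    q=X[...,:2]-c0;bx=q@ax*1000;by=q@ay*1000;z=X[...,2]*1000
    print(cam,"tcp in bracket mm",((t[:2]-c0)@ax*1000).round(1),((t[:2]-c0)@ay*1000).round(1))
    for sgn in(1,-1):
        m=(z>46)&(z<54)&(sgn*by>44)&(sgn*by<72)&(abs(bx)<60)
        if m.sum()>5:print("cheek",sgn,m.sum(),"bx",np.percentile(bx[m],[2,50,98]).round(1),"by",np.percentile(by[m],[2,98]).round(1))
    zt=t[2]*1000
    m=(abs(z-zt-13)<4)&(abs(bx)<60)&(abs(by)<60)
    if m.sum()>5:print("lining",m.sum(),"bx",np.percentile(bx[m],[2,50,98]).round(1),"by",np.percentile(by[m],[2,98]).round(1))
    m=(abs(z-zt+3)<4)&(abs(bx)<60)&(abs(by)<75)
    if m.sum()>5:print("plate",m.sum(),"bx",np.percentile(bx[m],[2,50,98]).round(1),"by",np.percentile(by[m],[2,98]).round(1))
    for sgn in(1,-1):
        e=m&(sgn*by>49)
        if e.sum()>2:print(" ear",sgn,e.sum(),"bx",np.percentile(bx[e],[2,50,98]).round(1),"by",np.percentile(by[e],[2,98]).round(1))
E
python3 look.py a
```

```text
8.1167 [ 0.5779 -0.2115  0.1461] [-3.1402e+00 -1.4000e-03  1.8311e+00]
scene tcp in bracket mm 8.9 1.2
cheek 1 48 bx [12.3 24.5 31.8] by [50.  66.3]
cheek -1 135 bx [-15.3  12.1  31.5] by [-65.5 -50.3]
lining 564 bx [-10.9   7.4  37.4] by [-38.1  31.8]
plate 243 bx [-14.1  14.2  35. ] by [-57.3  -7.6]
 ear -1 38 bx [ 3.6 10.5 16.8] by [-58.1 -49.4]
top tcp in bracket mm 8.9 1.2
cheek 1 93 bx [-16.3   8.2  30.6] by [51.4 66.3]
lining 325 bx [-9.5 11.3 30. ] by [-0.6 41.1]
plate 176 bx [-15.2   8.9  33.7] by [13.8 59.9]
 ear 1 42 bx [-10.4   8.9  19.1] by [49.3 60.7]
```

Call:
step_arm([
  [-0.08,-0.2,1.5,0,0,0],
  [0,0,2.5,0,0,0],
  [0,0,2.0,0,0,0],
  [0,0,1.2,0,0,0],
  [0,0,0.8,0,0,0],
  [0,0,0,0,0,0],
  [0,0,0,0,0,0],
  [0,0,0,0,0,0],
])

```text
clock: 8.88
tool_pos: [0.5778, -0.2139, 0.0689]
eef_rot: [3.14, 0.002, 1.833]
force: [-0.4, 0.9, -1.8]
gripper_width: 0.0377
gripper_force: 72.6
```

```bash
python3 look.py b; python3 -c "
import cv2
p=cv2.imread('pics/b_scene.png')[260:360,180:290];q=cv2.imread('pics/b_top.png')[150:250,360:455]
import numpy as np
o=np.hstack([cv2.resize(p,(440,400)),cv2.resize(q,(360,379+21))]);cv2.imwrite('pics/b.png',o)"
```

```text
8.8833 [ 0.5778 -0.2139  0.0689] [3.1397e+00 2.0000e-03 1.8327e+00]
scene tcp in bracket mm 8.2 -1.0
cheek 1 10 bx [21.3 25.6 29.9] by [60.  66.7]
cheek -1 132 bx [-15.2   9.4  31. ] by [-65.9 -50.5]
lining 487 bx [-10.2   6.7  33.7] by [-40.1  25.3]
plate 217 bx [-14.9  13.2  34.2] by [-59.9  -9.1]
 ear -1 40 bx [-1.4  8.2 16.3] by [-60.9 -49.2]
top tcp in bracket mm 8.2 -1.0
cheek 1 93 bx [-15.8   8.4  30.5] by [50.9 66.3]
lining 246 bx [-10.6   9.9  27.9] by [ 0.8 38.6]
plate 145 bx [-15.9   9.1  32.8] by [11.8 58.1]
 ear 1 25 bx [ 1.9  9.1 15.3] by [49.3 59.2]
```

View pics/b.png

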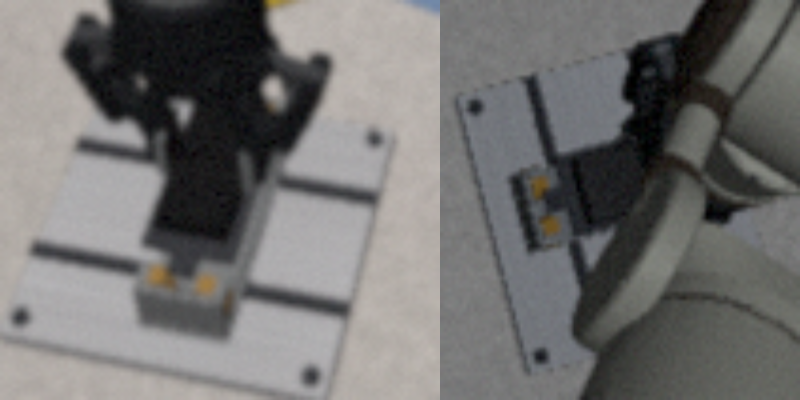

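The picture shows the ear nearly in line with the near slot between the two brass clips. The pad is about 1.2 mm too far along +x, so I correct that and lower into the mouths.

Call:
step_arm([
  [0.08,-0.12,0.2,0,0,0],
  [0,0,0.2,0,0,0],
  [0,0,0.2,0,0,0],
  [0,0,0.2,0,0,0],
  [0,0,0.15,0,0,0],
  [0,0,0.15,0,0,0],
  [0,0,0,0,0,0],
  [0,0,0,0,0,0],
])

```text
clock: 9.65
tool_pos: [0.5752, -0.2128, 0.0561]
eef_rot: [-3.141, -0.0, 1.833]
force: [0.4, -0.0, -2.8]
gripper_width: 0.0383
gripper_force: 72.7
```

Call:
step_arm([
  [0,0.05,0.1,0,0,0],
  [0,0,0.1,0,0,0],
  [0,0,0.1,0,0,0],
  [0,0,0,0,0,0],
  [0,0,0,0,0,0],
])

```text
clock: 10.07
tool_pos: [0.5757, -0.2127, 0.0532]
eef_rot: [-3.141, -0.0, 1.833]
force: [0.3, 0.6, -2.5]
gripper_width: 0.038
gripper_force: 72.7
```

```bash
python3 look.py c
```

```text
10.0667 [ 0.5757 -0.2127  0.0532] [-3.1414e+00 -1.0000e-04  1.8328e+00]
scene tcp in bracket mm 6.5 0.7
cheek 1 26 bx [20.8 26.  31.3] by [49.7 64.7]
cheek -1 220 bx [-14.9   8.3  31.1] by [-65.5 -44.3]
lining 480 bx [-11.8   5.5  34.4] by [-38.4  26.4]
plate 368 bx [-15.5  13.7  32.6] by [-65.1  60.2]
 ear 1 25 bx [20.8 25.8 31.3] by [51.  64.7]
 ear -1 165 bx [-14.7   9.1  31.1] by [-65.5 -49.9]
top tcp in bracket mm 6.5 0.7
cheek 1 165 bx [-16.1   7.   30.6] by [44.3 66.2]
lining 236 bx [-11.8   9.5  28.6] by [ 2.4 40.5]
plate 234 bx [-16.9   7.1  31.2] by [17.3 66. ]
 ear 1 120 bx [-16.    6.7  30.1] by [49.6 66.4]
```

The ears are in the slots without resistance. Now I press past the clips in small steps.

Call:
step_arm([
  [0,0,0.1,0,0,0],
  [0,0,0.1,0,0,0],
  [0,0,0.1,0,0,0],
  [0,0,0,0,0,0],
])

```text
clock: 10.5
tool_pos: [0.5758, -0.2126, 0.0501]
eef_rot: [3.142, -0.0, 1.833]
force: [0.2, -0.1, -3.4]
gripper_width: 0.0384
gripper_force: 72.8
```

Call:
step_arm([
  [0,0,0.1,0,0,0],
  [0,0,0.1,0,0,0],
  [0,0,0,0,0,0],
])

```text
clock: 10.75
tool_pos: [0.5762, -0.2129, 0.049]
eef_rot: [3.141, 0.001, 1.833]
force: [-1.1, -0.6, 2.9]
gripper_width: 0.0382
gripper_force: 73.4
```

Call:
step_arm([
  [0,0,0.1,0,0,0],
  [0,0,0.1,0,0,0],
  [0,0,0,0,0,0],
])

```text
clock: 11.0
tool_pos: [0.5765, -0.2133, 0.0473]
eef_rot: [3.141, 0.002, 1.833]
force: [-0.9, 0.6, 4.2]
gripper_width: 0.0387
gripper_force: 73.5
```

Contact with the clips, and the force is only rising gently.

Call:
step_arm([
  [0,0,0.1,0,0,0],
  [0,0,0.1,0,0,0],
  [0,0,0,0,0,0],
])

```text
clock: 11.25
tool_pos: [0.5763, -0.2134, 0.0449]
eef_rot: [3.141, 0.002, 1.833]
force: [-0.3, -1.4, 3.0]
gripper_width: 0.0381
gripper_force: 73.4
```

Call:
step_arm([
  [0,0,0.1,0,0,0],
  [0,0,0.1,0,0,0],
  [0,0,0,0,0,0],
])

```text
clock: 11.5
tool_pos: [0.576, -0.213, 0.0422]
eef_rot: [3.141, 0.001, 1.833]
force: [-0.4, -0.4, 1.6]
gripper_width: 0.0379
gripper_force: 73.3
```

Call:
step_arm([
  [0,0,0.1,0,0,0],
  [0,0,0.1,0,0,0],
  [0,0,0,0,0,0],
])

```text
clock: 11.75
tool_pos: [0.5758, -0.2126, 0.04]
eef_rot: [3.142, -0.0, 1.833]
force: [0.5, -1.8, 1.0]
gripper_width: 0.0384
gripper_force: 73.2
```

Call:
step_arm([
  [0,0,0.1,0,0,0],
  [0,0,0.1,0,0,0],
  [0,0,0,0,0,0],
])

```text
clock: 12.0
tool_pos: [0.5756, -0.2125, 0.0377]
eef_rot: [-3.141, -0.001, 1.833]
force: [1.4, -0.8, 0.6]
gripper_width: 0.0381
gripper_force: 73.1
```

Call:
step_arm([
  [0,0,0.1,0,0,0],
  [0,0,0.1,0,0,0],
  [0,0,0,0,0,0],
])

```text
clock: 12.25
tool_pos: [0.5754, -0.2123, 0.0354]
eef_rot: [-3.141, -0.001, 1.833]
force: [2.8, -0.4, -2.7]
gripper_width: 0.0379
gripper_force: 72.7
```

Call:
step_arm([
  [0,0,0.1,0,0,0],
  [0,0,0,0,0,0],
  [0,0,0,0,0,0],
])

```text
clock: 12.5
tool_pos: [0.5755, -0.2122, 0.0346]
eef_rot: [-3.141, -0.001, 1.833]
force: [2.4, 0.0, -5.3]
gripper_width: 0.0382
gripper_force: 72.5
```

```bash
python3 look.py d | grep -v ear
python3 - <<'E'
from h import *
for cam in("scene","top"):
    camera(cam)
    for r in spot_point(cam,"pad")[:6]:print(cam,round(r["p"],2),w(cam,r["location"]).round(4))
E
```

```text
12.5 [ 0.5755 -0.2122  0.0346] [-3.1411e+00 -1.0000e-03  1.8328e+00]
scene tcp in bracket mm 6.4 1.2
cheek 1 7 bx [23.5 27.7 31.8] by [50.  52.4]
cheek -1 135 bx [-15.1  10.6  31.5] by [-65.5 -50.7]
lining 534 bx [-13.6   5.6  33.2] by [-58.3  29.1]
plate 180 bx [-17.   14.7  32.8] by [-65.6  50.8]
top tcp in bracket mm 6.4 1.2
cheek 1 90 bx [-16.2   7.4  30.6] by [51.2 66.4]
lining 270 bx [-13.    8.6  29.2] by [ 3.9 57.9]
plate 122 bx [-17.6   7.1  30.9] by [15.5 66.3]
scene 0.76 [ 0.3145  0.2671 -0.0011]
scene 0.71 [ 0.5755 -0.2154  0.0229]
scene 0.68 [ 0.5227 -0.0083 -0.0008]
scene 0.51 [4.605e-01 4.631e-01 3.000e-04]
top 0.95 [ 0.3117  0.2657 -0.0016]
top 0.71 [ 0.4588  0.4637 -0.0024]
top 0.7 [ 5.233e-01 -5.900e-03  5.000e-04]
top 0.68 [ 0.3839  0.072  -0.002 ]
top 0.58 [ 0.5766 -0.2139  0.0255]
```

The clips now draw the pad downward, so I go on until the seat pushes back.

Call:
step_arm([
  [0,0,0.1,0,0,0],
  [0,0,0,0,0,0],
  [0,0,0,0,0,0],
])

```text
clock: 13.05
tool_pos: [0.5757, -0.2125, 0.0343]
eef_rot: [-3.141, -0.0, 1.833]
force: [2.5, 1.4, -4.2]
gripper_width: 0.038
gripper_force: 72.5
```

Call:
step_arm([
  [0,0,0.07,0,0,0],
  [0,0,0,0,0,0],
  [0,0,0,0,0,0],
])

```text
clock: 13.3
tool_pos: [0.5758, -0.2128, 0.0338]
eef_rot: [-3.142, 0.0, 1.833]
force: [1.0, 1.2, -3.1]
gripper_width: 0.038
gripper_force: 72.8
```

Call:
step_arm([
  [0,0,0.07,0,0,0],
  [0,0,0,0,0,0],
  [0,0,0,0,0,0],
])

```text
clock: 13.55
tool_pos: [0.5759, -0.2129, 0.0334]
eef_rot: [3.142, 0.0, 1.833]
force: [-0.3, 1.5, 1.1]
gripper_width: 0.0381
gripper_force: 73.1
```

Call:
step_arm([
  [0,0,0.07,0,0,0],
  [0,0,0,0,0,0],
  [0,0,0,0,0,0],
])

```text
clock: 13.8
tool_pos: [0.5759, -0.2129, 0.033]
eef_rot: [-3.141, 0.0, 1.833]
force: [-3.2, 2.3, 5.0]
gripper_width: 0.0381
gripper_force: 73.7
```

Call:
step_arm([
  [0,0,0.07,0,0,0],
  [0,0,0,0,0,0],
  [0,0,0,0,0,0],
])

```text
clock: 14.05
tool_pos: [0.576, -0.2129, 0.0327]
eef_rot: [-3.141, 0.0, 1.833]
force: [-3.2, 2.2, 8.0]
gripper_width: 0.038
gripper_force: 74.0
```

A 10 N/mm stiffness means it is on the seat. Releasing and rising.

Call:
step_arm([
  [0,0,0,0,0,0],
  [0,0,0,0,0,0],
  [0,0,0,0,0,0],
  [0,0,0,0,0,0],
  [0,0,0,0,0,0],
  [0,0,0,0,0,0],
  [0,0,0,0,0,0],
], jaw=90)

```text
clock: 14.63
tool_pos: [0.5758, -0.2127, 0.0314]
eef_rot: [-3.142, -0.0, 1.833]
force: [0.6, -0.2, 0.6]
gripper_width: 0.077
gripper_force: 0.0
```

Call:
step_arm([
  [0,0,-0.5,0,0,0],
  [0,0,-1,0,0,0],
  [0,0,-2,0,0,0],
  [0,0,-3,0,0,0],
  [0,0,-3,0,0,0],
  [0,0,-3,0,0,0],
  [-3,0,0,0,0,0],
  [-3,0,0,0,0,0],
  [-3,0,0,0,0,0],
  [-3,0,0,0,0,0],
  [0,0,0,0,0,0],
  [0,0,0,0,0,0],
])

```text
clock: 15.63
tool_pos: [0.6069, -0.33, 0.1572]
eef_rot: [3.141, 0.001, 1.831]
force: [0.1, 0.1, 0.8]
gripper_width: 0.0769
gripper_force: 0.0
```

Run:
```python
from h import *
ax=np.array([np.cos(.2625),np.sin(.2625)]);ay=np.array([-ax[1],ax[0]]);c0=np.array([.5696,-.215]);o=[]
for cam in("scene","top"):
    p,d=camera(cam);X=cloud(cam,d);q=X[...,:2]-c0;bx=q@ax*1000;by=q@ay*1000;z=X[...,2]*1000
    m=(abs(bx-7)<17)&(abs(by)<37)&(z>35)&(z<70);A=np.c_[bx[m],by[m],np.ones(m.sum())]
    print(cam,m.sum(),"z range",np.percentile(z[m],[5,50,95]).round(1),"plane",np.linalg.lstsq(A,z[m],rcond=None)[0].round(3))
    o.append(cv2.resize(p[260:360,180:280] if cam=="scene" else p[150:250,355:455],(400,400)))
cv2.imwrite("pics/e.png",np.hstack(o))
```

```text
scene 27 z range [45.4 47.4 49.9] plane [1.7000e-02 1.6000e-02 4.7095e+01]
top 425 z range [43.3 47.2 51.1] plane [3.0000e-03 4.0000e-03 4.7086e+01]
```

View pics/e.png

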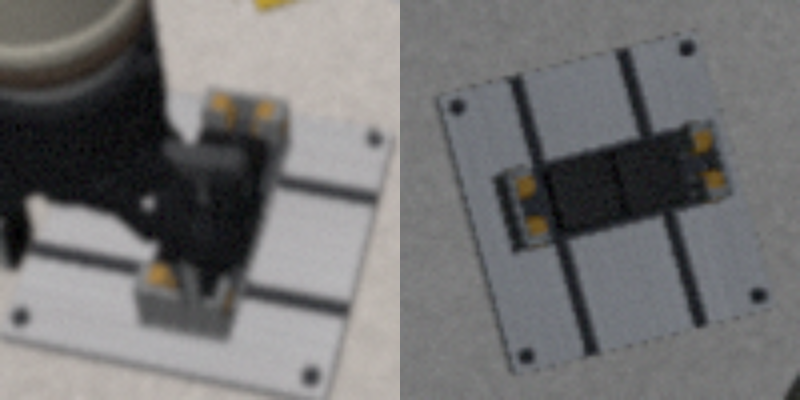

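The pad sits in the head with both ears in the slots. It is level, the lining top is at 47 mm so the underside is about 25 mm, and the gripper is clear. Handing in.

```bash
python3 -c "
from workcell import *
print(finish_job())"
```

```text
the job is handed in; nothing more can be done
None
```

The eared pad is pressed past the clips and sits level on the seat (underside about 25 mm, lining up). It is released with the arm clear, and the job is handed in at about 16 s; no verdict was returned.

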